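Shut and latch the green rivet box

ROBOT

A 6-joint arm with a two-finger parallel gripper is mounted at the origin on the work surface. World frame = base frame: x ahead of the robot, y to its left, z up, the work surface at z = 0. Lengths are in m, angles in rad, forces in N, time in s.
With the tool pointing down it reaches from about 0.375 to 0.975 m from the base axis. Payload 3.8 kg.
Tool frame: the origin (TCP) lies at the very end of the fingers, on their centre line; the grasp point (between the pads) lies 19 mm behind it; z points along the fingers, y is the line along which they close (so a half turn about z gives the same grasp; the last joint's range is limited). The gripper opens to 85 mm and grips with 20 to 120 N. Pads are 22 mm wide; open, the fingers measure 114 mm over their backs; the gripper's body (76 mm by 85 mm) begins 54 mm behind the grasp point. The pads swing forward as they close: fully open they stand 13 mm farther back than shut.
Start: joints at [1.275, 0.264, 1.604, -0, 1.274, -0.037], TCP at [0.173, 0.653, 0.203] pointing down, gripper open.
Joint ranges: [-2.63, 2.63], [-0.94, 2.18], [0.31, 2.57], [-1.31, 4.45], [0, 2.66], [-2.55, 2.55]. Speed limits (rad/s): [2.57, 2.57, 3.14, 3.14, 3.14, 3.14].

INTERFACE

Orientations are given as a rotation vector (axis times angle).
In Python, from workcell import * gives the robot as it stands.
- The arm moves only by the shell command python3 -m crank 'ROWS' [OPENING] [FORCE]. ROWS is JSON, a list that holds one entry, the list of rows, each a list of 6 numbers: the shift along the tool's x, y, z in cm, then the turn, a rotation vector about the tool's x, y, z in rad. In form: [[[dx, dy, dz, ax, ay, az], ...]]. A call has 1 to 8 rows; each row shifts and turns the commanded pose from where the row before left it, along the tool's axes as they then stand; what a row does not reach is not made up. A row lasts 1/12 s, in which the tool goes at most 41.7 mm and 7.16 degrees, less where a joint would pass 70% of its speed; a pose out of reach is approached as far as the arm can. A call with a gripper value outside its range is refused whole. OPENING is the finger opening in cm, from 0 to 8.54, set as the call begins (- or left out, the last holds). The fingers move at their own pace and stop on an object; FORCE is the grip in N (left out, the last holds). Time passes only in rows, so rows that do not move let the fingers close. It gives the time, the measured TCP pose, the force, the opening and the grip force at its end, in the units of the state.
- read_state(): the state, without advancing time (a new reading comes with each control period).
- read_camera(name): name is "side" or "top"; returns the picture (384x512x3 uint8, blue, green, red); there is no depth.
- camera_model(name): a dict with "camera_matrix" (3x3 intrinsics, pixels), "R" (3x3) and "t" (3): a world point X has camera coordinates R X + t. Camera axes: x right, y down, z forward; pixel columns grow to the right and rows downward; lengths in m; the calibration is good to about 2 mm. A picture is of the moment at which its call begins. camera_model takes no time and is no camera call.
- finish_job(): hands the job in; it is judged then, once.
The state is a dict: "time": time; "q": joint angles; "joint_vel": joint speeds; "joint_torque": joint torques, N m; "tool_pos": TCP position; "tcp_rot": TCP orientation; "wrist_force": force on the tool from outside, world axes, zero at the start; "torque": the same for the moment, N m; "width": opening from 0.0 (shut) to 1.0 (fully open); "grip_force": force on a finger pad.
Only numpy, scipy, OpenCV 4.12 (cv2) and the standard library are available. Lean on these libraries where they do the work, as an engineer would, in place of code of your own. Each camera call takes 0.05 s, during which the arm holds its last target. There are 200 camera calls.

TASK

Push the sliding cover of the green rivet box fully shut with your fingertips, then push its red latch bar all the way across behind the cover's lip. Only push, never pinch the lip or the bar. Leave the grey box as it is, and do not move the dolly, the rivet set or the pliers.

Things in the scene. Friction and masses are not known exactly. Their poses are not given: they have to be found in the camera images.
- green_box: Green rivet box, bolted to the bench: 130 (x) x 240 (y) x 70 mm high, low rails on its two long sides up to 77 mm. Origin: centre of its underside; x across (near to far side when yaw is 0), y lengthwise. Its -y half is an open rivet well (well floor 40 mm up), its +y half has a fixed flat roof at 70 mm height.
- green_cover (a joint): sliding cover of the green box, a flat green plate 117 x 115 mm whose top is 75.5 mm above the bench. 0 = shut over the well, against its stop; it grows to 0.095 m as the cover slides along the box's +y over the roof. It stays where it is left; sliding it takes about 3 N.
- green_lip (a point): middle of the top edge of the back face of the green cover's aluminium lip, an upright flange 60 mm wide (along box x) and 10 mm thick that stands 28 mm above the cover, top 103.5 mm above the bench. The back face looks along the box's +y; pushing it along -y shuts the cover. In the box frame the point is (15, -1.5 + cover value, 103.5) mm.
- green_bar (a joint): red latch bar of the green box, swinging in a horizontal plane. 0 = parked, pointing along the box's +y beside the lip's path; it grows to 1.571 rad (its stop) as it swings clockwise seen from above, there pointing along the box's +x, close behind the lip of the shut cover. It stays where it is left; turning it takes about 1.5 N at 50 mm from the pivot.
- green_pivot (a point): point on the axis of the green box's bar, in the box frame at (-50, 12, 101) mm, level with the bar's top.
- green_bar_tip (a point): free end of the green box's red bar, on its top edge, 85 mm from the pivot axis. The bar is 8 mm thick and its flat upright sides span 81 to 101 mm above the bench.
- grey_box: Grey rivet box, bolted to the bench: 130 (x) x 240 (y) x 70 mm high, low rails on its two long sides up to 77 mm. Origin: centre of its underside; x across (near to far side when yaw is 0), y lengthwise. Its -y half is an open rivet well (well floor 40 mm up), its +y half has a fixed flat roof at 70 mm height.
- grey_cover (a joint): sliding cover of the grey box, a flat grey plate 117 x 115 mm whose top is 75.5 mm above the bench. 0 = shut over the well, against its stop; it grows to 0.095 m as the cover slides along the box's +y over the roof. It stays where it is left; sliding it takes about 3 N.
- grey_lip (a point): middle of the top edge of the back face of the grey cover's aluminium lip, an upright flange 60 mm wide (along box x) and 10 mm thick that stands 28 mm above the cover, top 103.5 mm above the bench. The back face looks along the box's +y; pushing it along -y shuts the cover. In the box frame the point is (15, -1.5 + cover value, 103.5) mm.
- grey_bar (a joint): red latch bar of the grey box, swinging in a horizontal plane. 0 = parked, pointing along the box's +y beside the lip's path; it grows to 1.571 rad (its stop) as it swings clockwise seen from above, there pointing along the box's +x, close behind the lip of the shut cover. It stays where it is left; turning it takes about 1.5 N at 50 mm from the pivot.
- grey_pivot (a point): point on the axis of the grey box's bar, in the box frame at (-50, 12, 101) mm, level with the bar's top.
- grey_bar_tip (a point): free end of the grey box's red bar, on its top edge, 85 mm from the pivot axis. The bar is 8 mm thick and its flat upright sides span 81 to 101 mm above the bench.
- dolly: cast iron bucking dolly, loose block 50 x 100 x 45 mm with a short stub on top (63 mm in all), 1 kg; origin at the centre of its underside
- rivet_set: nickel rivet set, loose, standing upright, 24 mm diameter, 72 mm tall; origin at the centre of its underside
- pliers: ring-handled cleco pliers lying flat, loose, about 85 x 200 x 12 mm, long axis y (nose to +y); origin on the bench under its middle
There are look-alikes about, which are no part of the job. Of the things shaped like the pliers, the bare steel one is meant.

How it is judged:
On the way, in this order (a step that is already met when the one before it is completed fails the run):
1. the green box's cover is pushed shut (value of joint green_cover below 0.005 m), for 0.2 s.
2. the green box's latch bar is pushed across behind the lip (value of joint green_cover below 0.005 m and value of joint green_bar above 1.45 rad), for 0.2 s.
At the end, for the whole second after the job is handed in: The green cover is within 5 mm of shut and its bar is past 1.45 rad (stop at 1.571), both at rest; the grey cover's lip and bar tip are within 12 mm, and the dolly, rivet set and pliers within 15 mm, of where they began (all of step 2 and velocity of joint green_cover below 0.01 m/s and velocity of joint green_bar below 0.05 rad/s and distance of each of dolly, rivet_set, pliers from where it was at the start of the episode below 0.015 m and distance of each of grey_lip, grey_bar_tip from where it was at the start of the episode below 0.012 m and linear speed of each of dolly, rivet_set, pliers below 0.02 m/s); the robot touches nothing.
It fails at once if the green cover's lip is pinched (both faces pressed at once) (contact force between the fingers and green_cover_c1 above 2 N and contact force between the fingers and green_cover_c2 above 2 N).
It fails at once if the green box's bar is pinched (both sides pressed at once) (contact force between the fingers and green_bar_c1 above 2 N and contact force between the fingers and green_bar_c2 above 2 N).
It fails at once if the grey box's cover or bar, or one of the loose tools, is moved, lifted or tipped over (not (distance of dolly from where it was at the start of the episode below 0.015 m) or not (distance of rivet_set from where it was at the start of the episode below 0.015 m) or not (distance of pliers from where it was at the start of the episode below 0.015 m) or not (distance of grey_lip from where it was at the start of the episode below 0.012 m) or not (distance of grey_bar_tip from where it was at the start of the episode below 0.012 m) or angle between any of dolly, rivet_set, pliers's own z axis and vertical above 0.4 rad).
It also fails if it takes over 51 s, if anything falls off the work surface, if the arm or the gripper's body presses on something with over 40 N, if the wrist force passes 120 N, or if a joint passes its speed limit or range.

## Working session

There is one attempt and no reset: what is moved stays moved. The work goes in short steps, Python scripts to look and compute and a shell command to move; the robot and the scene stay as the last step left them, time stands still between calls to the robot, and variables do not carry over. Pictures are saved under pics/ and viewed, at most 10 in all, crops included, and the job is handed in when it is done.

```bash
mkdir -p pics; python3 - <<'E'
from workcell import *
import cv2,numpy as np
for n in("top","side"):
    cv2.imwrite(f"pics/{n}0.png",read_camera(n)); m=camera_model(n)
    print(n,np.round(m["camera_matrix"],1).tolist(),np.round(m["R"],3).tolist(),np.round(m["t"],3).tolist())
s=read_state();print(s["tool_pos"],s["tcp_rot"],s["time"],s["width"])
E
```

```text
top [[352.7, 0.0, 253.7], [0.0, 352.7, 193.8], [0.0, 0.0, 1.0]] [[-0.11, -0.994, 0.005], [-0.972, 0.107, -0.211], [0.209, -0.028, -0.977]] [-0.026, 0.578, 0.899]
side [[493.4, 0.0, 257.5], [0.0, 493.4, 192.2], [0.0, 0.0, 1.0]] [[0.885, -0.466, -0.016], [-0.337, -0.615, -0.713], [0.322, 0.636, -0.701]] [-0.533, 0.225, 1.166]
[0.17254963 0.65182524 0.20157433] [-0.40536645 -3.11501195  0.00315372] 0.1 0.9974463455815217
```

View pics/top0.png

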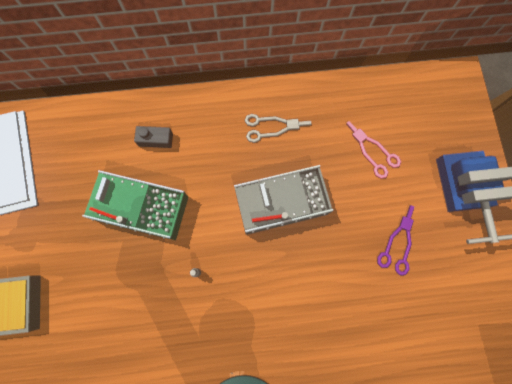

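View pics/side0.png

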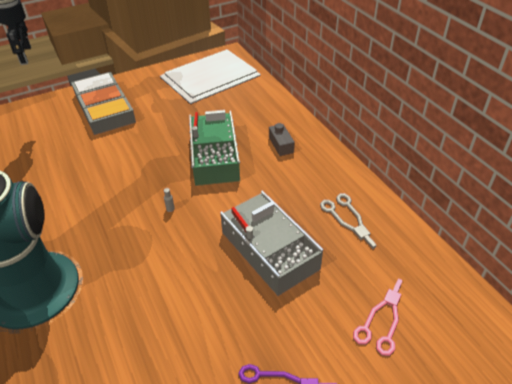

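The top view shows the green box at about (135,205), with its lip at (102,190), its bar from (119,219) to (90,210) and its well on the right, so box +y points left. The grey box is at (283,200), the dolly at (153,137) and the rivet set at (195,272). The pliers look-alikes are bare steel at (280,127), pink at (373,150) and purple at (398,240). The bare steel pair is the one meant, and it is well clear of the green box. I'll enlarge both views of the green box to confirm.

```bash
cat > h.py <<'E'
from workcell import *
import cv2,numpy as np
def ray(n,uv,z):
    m=camera_model(n);K,R,t=[np.array(m[k]) for k in("camera_matrix","R","t")]
    c=-R.T@t; d=R.T@np.linalg.solve(K,[uv[0],uv[1],1.]); return c+d*(z-c[2])/d[2]
def proj(n,X):
    m=camera_model(n);K,R,t=[np.array(m[k]) for k in("camera_matrix","R","t")]
    p=K@(R@np.array(X)+t); return p[:2]/p[2]
E
python3 - <<'E'
from h import *
t=cv2.imread("pics/top0.png");s=cv2.imread("pics/side0.png")
a=cv2.resize(t[160:250,75:195],None,fx=4,fy=4,interpolation=2)
b=cv2.resize(s[100:190,180:250],None,fx=4,fy=4,interpolation=2)
cv2.imwrite("pics/crop0.png",np.hstack([a,b]))
for n,im in(("top",t),("side",s)):
    h=cv2.cvtColor(im,cv2.COLOR_BGR2HSV)
    g=cv2.inRange(h,(55,80,30),(90,255,255))
    r=cv2.inRange(h,(0,170,90),(5,255,255))|cv2.inRange(h,(174,150,90),(180,255,255))
    for nm,m in(("g",g),("r",r)):
        for c in cv2.findContours(m,0,2)[0]:
            if cv2.contourArea(c)>15: print(n,nm,cv2.contourArea(c),cv2.boundingRect(c),np.round(cv2.boxPoints(cv2.minAreaRect(c)),1).tolist())
E
```

```text
top g 22.5 (154, 209, 15, 6) [[154.0, 209.0], [168.0, 209.0], [168.0, 214.0], [154.0, 214.0]]
top g 190.5 (147, 194, 36, 42) [[146.60000610351562, 229.3000030517578], [159.1999969482422, 187.1999969482422], [183.10000610351562, 194.3000030517578], [170.5, 236.39999389648438]]
top g 1844.0 (86, 174, 63, 53) [[85.19999694824219, 214.10000610351562], [95.5999984741211, 171.89999389648438], [148.5, 184.8000030517578], [138.1999969482422, 227.0]]
top r 51.0 (253, 215, 28, 7) [[252.60000610351562, 218.5], [279.8999938964844, 214.60000610351562], [280.29998779296875, 217.39999389648438], [253.0, 221.3000030517578]]
top r 34.5 (90, 208, 26, 11) [[89.5, 209.5], [90.19999694824219, 207.3000030517578], [115.30000305175781, 216.1999969482422], [114.5, 218.39999389648438]]
side g 4605.0 (0, 239, 78, 90) [[-26.600000381469727, 289.3999938964844], [47.79999923706055, 232.1999969482422], [90.0, 287.0], [15.600000381469727, 344.29998779296875]]
side g 995.0 (0, 184, 30, 77) [[-0.0, 184.0], [29.0, 184.0], [29.0, 260.0], [0.0, 260.0]]
side g 115.5 (15, 182, 16, 59) [[11.300000190734863, 183.5], [21.0, 182.0], [30.200000762939453, 240.0], [20.5, 241.5]]
side g 71.0 (194, 157, 43, 11) [[194.0, 157.0], [236.0, 157.0], [236.0, 167.0], [194.0, 167.0]]
side g 690.0 (194, 114, 39, 31) [[191.5, 117.0], [230.0, 113.5], [232.5, 140.5], [194.0, 144.0]]
side r 69.0 (232, 207, 15, 21) [[230.10000610351562, 209.1999969482422], [233.3000030517578, 206.8000030517578], [246.89999389648438, 224.8000030517578], [243.6999969482422, 227.1999969482422]]
side r 19.0 (194, 112, 4, 14) [[193.6999969482422, 124.9000015258789], [195.10000610351562, 111.9000015258789], [197.39999389648438, 112.19999694824219], [196.0, 125.0999984741211]]
```

View pics/crop0.png

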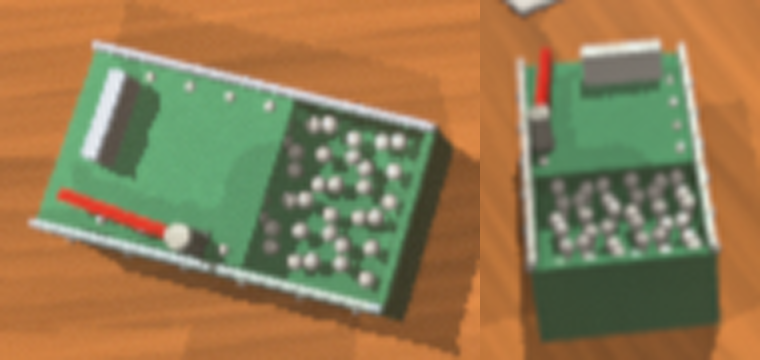

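The crops confirm the green box with its cover open. The lip's top back edge runs from (110,70) to (82,156) in the crop, the bar's pivot knob is at (177,235) and its tip at (60,195). I'll fit the box pose from the rail corners in both views.

```bash
cat >> h.py <<'E'
from scipy.optimize import least_squares
B=np.array([[65,120],[65,-120],[-65,-120],[-65,120]])/1e3
T=np.array([[95,44],[435,126],[382,312],[32,222]])/4+[75,160]
S=np.array([[683,45],[715,250],[532,268],[520,60]]);S=(S-[480,0])/4+[180,100]
E
cat > g.py <<'E'
from h import *
P={}
for n,U in(("top",T),("side",S)):
    W=np.array([ray(n,u-.4,.077)[:2] for u in U])
    f=lambda p:(B@np.array([[np.cos(p[2]),np.sin(p[2])],[-np.sin(p[2]),np.cos(p[2])]])+p[:2]-W).ravel()
    r=least_squares(f,[W[:,0].mean(),W[:,1].mean(),0]);P[n]=r.x;print(n,r.x,np.round(r.fun*1e3,1))
p=(P["top"]+P["side"])/2
def tobox(X): 
    d=np.array(X)[:2]-p[:2];c,s=np.cos(p[2]),np.sin(p[2]);return np.array([c*d[0]+s*d[1],-s*d[0]+c*d[1]])*1e3
C=lambda a:np.array(a)/4+[75-.4,160-.4]
D=lambda a:(np.array(a)-[480,0])/4+[180-.4,100-.4]
for nm,v,z in(("lipA",(110,70),.1035),("lipB",(82,156),.1035),("piv",(177,235),.103),("tip",(60,195),.101)):print(nm,tobox(ray("top",C(v),z)).round(1))
for nm,v,z in(("lipA",(660,41),.1035),("lipB",(582,47),.1035),("piv",(540,112),.103),("tip",(546,48),.101)):print(nm,tobox(ray("side",D(v),z)).round(1))
U=lambda n,lo,hi,off=0:None
# tools
for nm,uv in(("dolly",(153,137)),("rivet",(195,272))):print(nm,ray("top",uv,.05).round(3),tobox(ray("top",uv,.05)).round(0))
print(p)
E
python3 g.py
```

```text
top [ 0.57768986  0.23166549 -0.35260843] [ 1.9 -0.7  1.1 -1.  -0.7  1.  -2.3  0.7]
side [ 0.57377369  0.22327702 -0.3541545 ] [ 0.9 -2.8  2.8  1.2 -1.3  2.7 -2.5 -1.1]
lipA [44.4 95.9]
lipB [-14.6  94.6]
piv [-48.8  18.8]
tip [-42.1 101. ]
lipA [44.1 87.8]
lipB [-14.7  89.1]
piv [-49.4  13.7]
tip [-41.8  95.6]
dolly [0.77  0.177 0.05 ] [200.  20.]
rivet [0.382 0.087 0.05 ] [-133. -199.]
[ 0.57573178  0.22747126 -0.35338146]
```

```bash
python3 -m crank '[[[0,0,0,0,0,0.094],[-3.6,-0.8,0,0,0,0],[-3.6,-0.8,0,0,0,0],[-3.6,-0.8,0,0,0,0],[-3.6,-0.8,0,0,0,0],[-3.6,-0.8,0,0,0,0],[-3.6,-0.8,0,0,0,0],[-3.6,-0.8,0,0,0,0]]]' 0; python3 -m crank '[[[-3.6,-0.8,0,0,0,0],[-3.6,-0.8,0,0,0,0],[-3.6,-0.8,0,0,0,0],[-3.6,-0.8,0,0,0,0],[-3.6,-0.8,0,0,0,0],[-3.6,-0.8,0,0,0,0],[-3.6,-0.8,0,0,0,0],[-3.6,-0.8,0,0,0,0]]]'
cat >> g.py <<'E'
from scipy.spatial.transform import Rotation as Ro
s=read_state();R=Ro.from_rotvec(s["tcp_rot"]).as_matrix()
print("TCP box mm",tobox(s["tool_pos"]).round(1),"z",s["tool_pos"][2],"tool y ang",np.degrees(np.arctan2(R[1,1],R[0,1])),"box y ang",90+np.degrees(p[2]),R[:,2].round(3),s["wrist_force"],s["width"],s["time"])
E
python3 g.py|tail -2
```

```text
time: 0.77
tool_pos: [0.3909, 0.5114, 0.2022]
tcp_rot: [-0.551, -3.092, 0.001]
wrist_force: [0.2, 0.7, 0.8]
width: 0.0
grip_force: 0.0
time: 1.43
tool_pos: [0.639, 0.3519, 0.202]
tcp_rot: [-0.551, -3.092, 0.001]
wrist_force: [-0.2, 0.1, 0.5]
width: -0.0
grip_force: 0.0
[ 0.57573178  0.22747126 -0.35338146]
TCP box mm [ 16.3 138.6] z 0.20197977753156054 tool y ang 69.77784380739806 box y ang 69.75273359510001 [-0.001 -0.    -1.   ] [-0.19883443  0.06407144  0.49351564] -0.0004043948267493073 1.4333
```

```bash
python3 -m crank '[[[0,0,2.5,0,0,0],[0,0,2.5,0,0,0],[0,0,2.5,0,0,0],[0,0,2,0,0,0],[0,0,1,0,0,0],[0,0,0.9,0,0,0],[0,0,0,0,0,0]]]'
python3 - <<'E'
from h import *
a=read_camera("top");b=read_camera("side")
cv2.imwrite("pics/c1.png",np.hstack([cv2.resize(a[120:250,65:195],(390,390),interpolation=2),cv2.resize(b[60:190,160:290],(390,390),interpolation=2)]))
E
```

```text
time: 2.02
tool_pos: [0.6366, 0.3527, 0.0863]
tcp_rot: [-0.551, -3.09, 0.004]
wrist_force: [-0.1, -0.7, -0.2]
width: -0.0
grip_force: 0.0
```

View pics/c1.png

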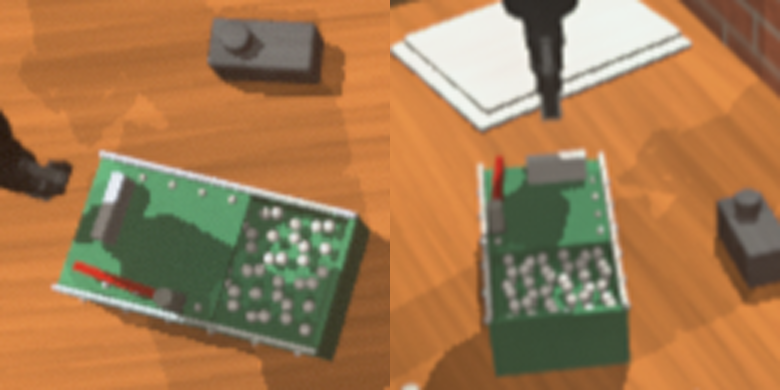

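The picture shows the closed fingertips at the right height behind the lip, in line with its middle (side view tip at (550,115), lip at (556,168)). Starting the push.

```bash
python3 -m crank '[[[0,-1,0,0,0,0],[0,-1,0,0,0,0],[0,-1,0,0,0,0],[0,-1,0,0,0,0],[0,-1,0,0,0,0],[0,-1,0,0,0,0],[0,-1,0,0,0,0],[0,-1,0,0,0,0]]]'; python3 g.py|tail -1;  python3 -m crank '[[[0,-0.8,0,0,0,0],[0,-0.8,0,0,0,0],[0,-0.6,0,0,0,0],[0,-0.4,0,0,0,0],[0,0,0,0,0,0]]]';python3 g.py|tail -1
```

```text
time: 2.78
tool_pos: [0.61, 0.2771, 0.0889]
tcp_rot: [0.552, 3.093, 0.0]
wrist_force: [-0.4, -0.5, -0.3]
width: -0.001
grip_force: 0.0
TCP box mm [14.9 58.4] z 0.08888555499308845 tool y ang 69.77037715347372 box y ang 69.75273359510001 [ 0. -0. -1.] [-0.43748517 -0.46296421 -0.3277579 ] -0.0008923507138994889 2.7833
time: 3.2
tool_pos: [0.6011, 0.2531, 0.0887]
tcp_rot: [-0.552, -3.092, 0.0]
wrist_force: [-0.3, 0.1, -0.3]
width: -0.003
grip_force: 0.0
TCP box mm [15.  32.8] z 0.08873932769949758 tool y ang 69.7523746985738 box y ang 69.75273359510001 [-0. -0. -1.] [-0.30900101  0.0853631  -0.28632413] -0.002841207262822579 3.2
```

```bash
python3 - <<'E'
from h import *
a=read_camera("top");b=read_camera("side")
cv2.imwrite("pics/c2.png",np.hstack([cv2.resize(a[120:250,65:195],(390,390),interpolation=2),cv2.resize(b[60:190,160:290],(390,390),interpolation=2)]))
E
```

```text
(no output)
```

View pics/c2.png

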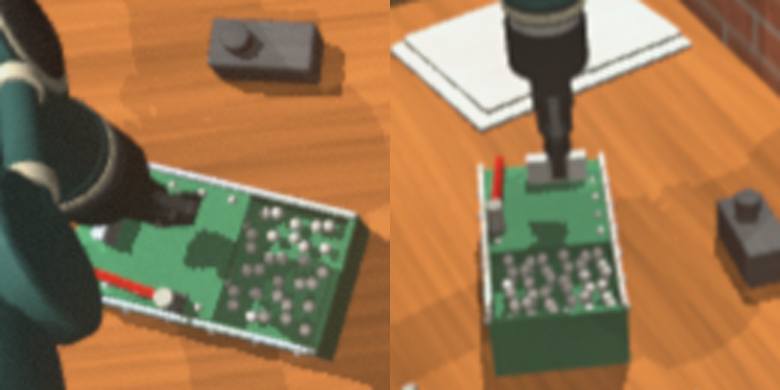

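```bash
python3 - <<'E'
from h import *
s=read_state();X=s["tool_pos"];print(X)
for n in("top","side"):
    print(n,proj(n,X),camera_model(n)["R"][0])
# triangulate fingertip, lip top edge left/right
def tri(u,v):
    P=[]
    for n in("top","side"):
        m=camera_model(n);P.append(np.array(m["camera_matrix"])@np.c_[m["R"],m["t"]])
    x=cv2.triangulatePoints(P[0],P[1],np.array(u,float).reshape(2,1),np.array(v,float).reshape(2,1));return (x[:3]/x[3]).ravel()
c=lambda a:(a[0]/3+65-.3,a[1]/3+120-.3); d=lambda a:((a[0]-390)/3+160-.3,a[1]/3+60-.3)
print("tip",tri(c((185,215)),d((560,180))))
C=lambda a:np.array(a)/4+[75-.4,160-.4]
D=lambda a:(np.array(a)-[480,0])/4+[180-.4,100-.4]
for a,b in(((110,70),(660,41)),((82,156),(582,47)),((435,126),(715,250)),((382,312),(532,268)),((95,44),(683,45)),((32,222),(520,60)),((177,235),(540,112))):print(tri(C(a),D(b)).round(4))
E
```

```text
[0.6015296  0.25398718 0.08886247]
top [123.1315176 194.4719905] [-0.11046419 -0.9938657   0.0053502 ]
side [216.65186976 125.33588187] [ 0.88451469 -0.46623285 -0.01614617]
tip [0.59618872 0.23370269 0.1247989 ]
[0.6524 0.3056 0.0952]
[0.5957 0.3237 0.0979]
[0.5973 0.1002 0.0644]
[0.4766 0.1431 0.0656]
[0.68   0.3258 0.0696]
[0.5608 0.3697 0.0694]
[0.5367 0.264  0.0978]
```

The cover has not moved. The lip is still at (115,230) in the top crop and the fingers are past it at (180,210), so the real fingertips ride higher than the reported TCP (about 2–3 cm by triangulation). I'll find the true height by touching down gently on the cover plate.

```bash
python3 -m crank '[[[0,0,0.4,0,0,0],[0,0,0.4,0,0,0],[0,0,0.4,0,0,0],[0,0,0,0,0,0]]]'|grep -E "pos|force"; python3 -m crank '[[[0,0,0.2,0,0,0],[0,0,0.2,0,0,0],[0,0,0,0,0,0]]]'|grep -E "pos|wrist"
python3 - <<'E'
from h import *
s=read_state();X=s["tool_pos"]
o=[]
for n in("top","side"):
    a=read_camera(n);u=proj(n,X);x,y=int(u[0])-35,int(u[1])-40;c=cv2.resize(a[y:y+70,x:x+70],(390,390),interpolation=2)
    q=((u-[x,y]+.5)*390/70).astype(int);cv2.circle(c,tuple(int(k) for k in q),4,(255,0,255),1);o.append(c)
cv2.imwrite("pics/c3.png",np.hstack(o))
E
```

```text
tool_pos: [0.6004, 0.2538, 0.0751]
wrist_force: [-0.1, -1.4, -0.2]
grip_force: 0.0
tool_pos: [0.6011, 0.2538, 0.0722]
wrist_force: [-0.1, 0.0, 0.2]
```

View pics/c3.png

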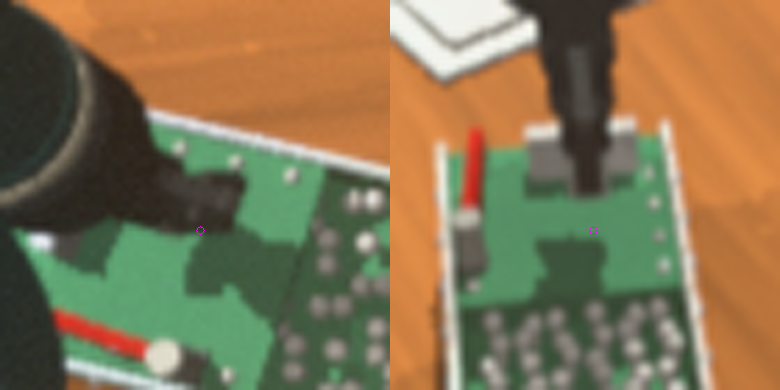

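The side view shows the tip at (588,193), clearly above where the reported TCP projects (593,230), and it is still off the cover. I'll keep probing down.

```bash
for i in 1; do python3 -m crank '[[[0,0,0.3,0,0,0],[0,0,0.3,0,0,0],[0,0,0.3,0,0,0],[0,0,0,0,0,0]]]'|grep -E "pos|wrist"; done; python3 -m crank '[[[0,0,0.2,0,0,0],[0,0,0.2,0,0,0],[0,0,0,0,0,0]]]'|grep -E "pos|wrist"
```

```text
tool_pos: [0.6007, 0.2535, 0.0627]
wrist_force: [-0.2, -0.2, 0.6]
tool_pos: [0.6011, 0.2537, 0.0592]
wrist_force: [-0.2, -0.3, 0.2]
```

```bash
python3 -m crank '[[[0,0,0.2,0,0,0],[0,0,0.2,0,0,0],[0,0,0,0,0,0]]]'|grep -E "pos|wrist"; python3 - <<'E'
from h import *
s=read_state();X=s["tool_pos"]
for n in("top","side"):
    a=read_camera(n);g=cv2.cvtColor(a,cv2.COLOR_BGR2GRAY);cv2.imwrite(f"pics/d_{n}.png",a)
    u=proj(n,X);print(n,u.round(1))
    m=(g<60).astype(np.uint8);x,y=int(u[0]),int(u[1])
    if n=="side":
        for r in range(y-14,y+8):print(r,np.where(m[r,x-25:x+25])[0]+x-25)
E
```

```text
tool_pos: [0.6011, 0.2537, 0.0553]
wrist_force: [-0.0, 1.1, 0.6]
top [127.6 197.2]
side [217.4 134.5]
120 [213 214 215 216 217 218 219]
121 [213 214 215 216 217 218]
122 [215 216 217 218]
123 [215 216 217 218]
124 [215 216 217 218]
125 [215 216 217 218]
126 [215 216 217 218]
127 [215 216 217 218]
128 []
129 []
130 []
131 []
132 []
133 []
134 []
135 []
136 []
137 []
138 []
139 []
140 []
141 []
```

```bash
for i in 1 2; do python3 -m crank '[[[0,0,0.2,0,0,0],[0,0,0,0,0,0]]]'|grep -E "pos|wrist";done
```

```text
tool_pos: [0.6013, 0.2538, 0.0535]
wrist_force: [0.2, -0.2, 0.3]
tool_pos: [0.6012, 0.2538, 0.0514]
wrist_force: [0.0, 0.4, -0.1]
```

```bash
python3 -m crank '[[[0,0,0.2,0,0,0],[0,0,0,0,0,0]]]'|grep -E "pos|wrist"
```

```text
tool_pos: [0.6011, 0.2538, 0.0494]
wrist_force: [-1.5, 0.3, -1.0]
```

```bash
for i in 1 2; do python3 -m crank '[[[0,0,0.2,0,0,0],[0,0,0,0,0,0]]]'|grep -E "pos|wrist";done
python3 - <<'E'
from h import *
s=read_state();X=s["tool_pos"]
o=[]
for n in("top","side"):
    a=read_camera(n);u=proj(n,X);x,y=int(u[0])-35,int(u[1])-40;c=cv2.resize(a[y:y+70,x:x+70],(390,390),interpolation=2)
    q=((u-[x,y]+.5)*390/70).astype(int);cv2.circle(c,tuple(int(k) for k in q),4,(255,0,255),1);o.append(c)
cv2.imwrite("pics/c4.png",np.hstack(o))
E
```

```text
tool_pos: [0.6012, 0.2538, 0.0474]
wrist_force: [0.1, -0.1, -0.6]
tool_pos: [0.6016, 0.2542, 0.0471]
wrist_force: [-2.3, -0.3, 5.7]
```

View pics/c4.png

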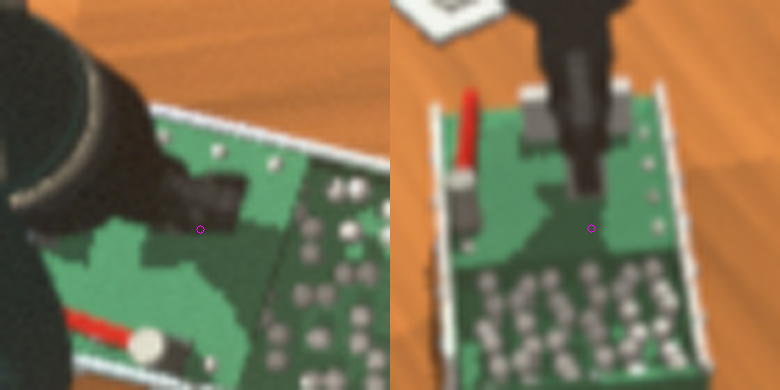

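Contact came at a reported z of 0.047, and the cover top is at 0.0755, so the true tips are 28 mm above the reported TCP. Now I'll check whether there is an x/y offset as well.

```bash
python3 - <<'E'
from h import *
X=np.array(read_state()["tool_pos"])
tip={"top":(222,215),"side":(588-390,193)}
for n in tip:
    u=proj(n,X);o=np.array([int(u[0])-35,int(u[1])-40]);v=np.array(tip[n])*70/390-.5+o
    print(n,u.round(1),v.round(1),proj(n,X+[0,0,.0283]).round(1),"ray at .0755",ray(n,v,.0755),"minus tcp",(ray(n,v,.0755)-X).round(4))
    print(ray(n,(v),.0755+0.0)[:2])
E
```

```text
top [128.5 197.6] [132.3 195.1] [124.9 195.5] ray at .0755 [0.60052601 0.2342032  0.0755    ] minus tcp [-0.001  -0.0199  0.0285]
[0.60052601 0.2342032 ]
side [217.7 136.5] [217.  130.1] [217. 129.] ray at .0755 [0.59928562 0.24866578 0.0755    ] minus tcp [-0.0023 -0.0055  0.0285]
[0.59928562 0.24866578]
```

```bash
python3 -m crank '[[[0,0,-2.4,0,0,0],[0,0,-2.4,0,0,0],[0,2.2,0,0,0,0],[0,2.2,0,0,0,0],[0,2.2,0,0,0,0],[0,2.2,0,0,0,0],[0,2.2,0,0,0,0],[0,0,0,0,0,0]]]'|grep -E "pos|wrist";  python3 -m crank '[[[0,0,1.1,0,0,0],[0,0,1.1,0,0,0],[0,0,1.1,0,0,0],[0,0,0,0,0,0]]]'|grep -E "pos|wrist"; python3 g.py|tail -1
```

```text
tool_pos: [0.6405, 0.361, 0.0939]
wrist_force: [1.1, -0.3, -0.1]
tool_pos: [0.6363, 0.3546, 0.0559]
wrist_force: [-1.1, -0.9, 0.1]
TCP box mm [ 12.9 140.2] z 0.055890454127220615 tool y ang 69.74095027109341 box y ang 69.75273359510001 [-0.007 -0.004 -1.   ] [-1.10799599 -0.88091744  0.11350634] -0.000289691938759732 6.85
```

```bash
python3 -m crank '[[[0,-0.8,0,0,0,0],[0,-0.8,0,0,0,0],[0,-0.8,0,0,0,0],[0,-0.8,0,0,0,0],[0,-0.8,0,0,0,0],[0,-0.8,0,0,0,0],[0,-0.8,0,0,0,0]]]'|grep -E "wrist"; python3 g.py|tail -1
```

```text
wrist_force: [2.4, 3.3, 0.8]
TCP box mm [15.4 87.9] z 0.06169304516905383 tool y ang 69.772015304056 box y ang 69.75273359510001 [ 0.002  0.002 -1.   ] [2.43149362 3.31386738 0.84098281] 0.0012390152414385293 7.4333
```

The force now reads about 4 N along +y, so the lip is being pushed. Continuing to the stop.

```bash
python3 -m crank '[[[0,-0.8,0,0,0,0],[0,-0.8,0,0,0,0],[0,-0.8,0,0,0,0],[0,-0.8,0,0,0,0],[0,-0.8,0,0,0,0],[0,-0.8,0,0,0,0],[0,-0.4,0,0,0,0]]]'|grep -E "wrist"; python3 g.py|tail -1;python3 -m crank '[[[0,-0.5,0,0,0,0],[0,-0.4,0,0,0,0],[0,-0.3,0,0,0,0],[0,0,0,0,0,0]]]'|grep -E "wrist"; python3 g.py|tail -1
```

```text
wrist_force: [2.4, 2.7, 2.2]
TCP box mm [15.1 34.4] z 0.060994828047276746 tool y ang 69.76444431841523 box y ang 69.75273359510001 [ 0. -0. -1.] [2.4438757  2.71888088 2.1647773 ] -0.004320655657932889 8.0167
wrist_force: [0.8, -0.3, 0.5]
TCP box mm [14.6 22.5] z 0.06033346752454784 tool y ang 69.77415547701965 box y ang 69.75273359510001 [-0.001 -0.001 -1.   ] [ 0.83939069 -0.27631891  0.48092222] -0.0008701571685096706 8.35
```

```bash
python3 -m crank '[[[0,-0.3,0,0,0,0],[0,-0.3,0,0,0,0],[0,0,0,0,0,0]]]'|grep -E "wrist"; python3 g.py|tail -1
```

```text
wrist_force: [1.0, 0.4, 0.2]
TCP box mm [14.6 16.9] z 0.06030774165962497 tool y ang 69.78705960327844 box y ang 69.75273359510001 [-0.001 -0.001 -1.   ] [0.98582105 0.3967039  0.15785635] 0.002119483300364152 8.6
```

Not at the stop yet; I'll continue in small steps until the force jumps.

```bash
python3 -m crank '[[[0,-0.3,0,0,0,0],[0,-0.2,0,0,0,0],[0,0,0,0,0,0]]]'|grep -E "wrist"; python3 g.py|tail -1; python3 -m crank '[[[0,-0.2,0,0,0,0],[0,-0.1,0,0,0,0],[0,0,0,0,0,0]]]'|grep -E "wrist"; python3 g.py|tail -1
```

```text
wrist_force: [5.0, 13.8, -5.2]
TCP box mm [14.7 16.8] z 0.060565065167654766 tool y ang 69.71909547913397 box y ang 69.75273359510001 [ 0.003  0.007 -1.   ] [ 5.04465306 13.81511288 -5.15261986] 0.0010618013054445638 8.85
wrist_force: [8.2, 20.9, -9.5]
TCP box mm [14.8 16.7] z 0.06072172393359607 tool y ang 69.70756188857254 box y ang 69.75273359510001 [ 0.006  0.011 -1.   ] [ 8.17691945 20.9437557  -9.53713034] -0.0032423382539114374 9.1
```

```bash
python3 - <<'E'
from h import *
o=[]
for n,(x,y) in(("top",(80,150)),("side",(170,80))):
    a=read_camera(n);o.append(cv2.resize(a[y:y+110,x:x+110],(390,390),interpolation=2))
cv2.imwrite("pics/c5.png",np.hstack(o))
E
```

```text
(no output)
```

View pics/c5.png

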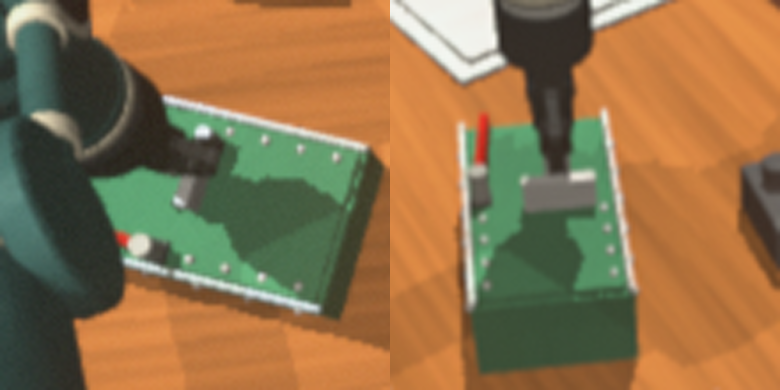

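The cover is shut and 21 N against the stop confirms it: the lip is at the middle of the box at (205,165) in the top crop, and the well is fully covered. The bar is still parked. I'll back off, lift, go over to the bar's outer side and lower beside it.

```bash
python3 -m crank '[[[0,1,0,0,0,0],[0,1,0,0,0,0],[0,0,-3,0,0,0],[0,0,-3,0,0,0],[2.5,1.15,0,0,0,0],[2.5,1.15,0,0,0,0],[2.5,1.15,0,0,0,0],[2.5,1.15,0,0,0,0]]]'|grep -E "wrist"; python3 -m crank '[[[0,0,0,0,0,0],[0,0,0,0,0,0]]]'|grep wrist; python3 g.py|tail -1
```

```text
wrist_force: [-0.3, -0.0, -0.0]
wrist_force: [0.3, 0.3, 0.3]
TCP box mm [-86.5  75.2] z 0.12027145792920242 tool y ang 69.93555540621706 box y ang 69.75273359510001 [-0.001 -0.002 -1.   ] [0.26117912 0.29353999 0.30595195] 0.0007647302029341252 10.0333
```

```bash
python3 -m crank '[[[0,0,2,0,0,0],[0,0,2,0,0,0],[0,0,1.9,0,0,0],[0,0,0,0,0,0]]]'|grep -E "wrist"; python3 g.py|tail -1;python3 -m crank '[[[-0.7,0,0,0,0,0],[-0.7,0,0,0,0,0],[-0.7,0,0,0,0,0],[-0.5,0,0,0,0,0],[0,0,0,0,0,0]]]'|grep wrist; python3 g.py|tail -1
```

```text
wrist_force: [-0.4, -0.3, -0.8]
TCP box mm [-86.5  71.7] z 0.05698843438447312 tool y ang 69.73923573822417 box y ang 69.75273359510001 [-0.007 -0.005 -1.   ] [-0.35646545 -0.2706864  -0.81306398] 0.00042728934125818135 10.3667
wrist_force: [-0.2, 0.5, -0.6]
TCP box mm [-56.8  76.2] z 0.06328208008675823 tool y ang 69.71650765322056 box y ang 69.75273359510001 [ 0.003  0.001 -1.   ] [-0.18504094  0.50212133 -0.63982342] 0.002270285007129647 10.7833
```

```bash
python3 -m crank '[[[-0.6,0,0,0,0,0],[-0.6,0,0,0,0,0],[-0.7,-0.1,0,0,0,0],[-0.7,-0.2,0,0,0,0],[-0.7,-0.2,0,0,0,0],[0,0,0,0,0,0]]]'|grep wrist; python3 g.py|tail -1
python3 - <<'E'
from h import *
o=[]
for n,(x,y) in(("top",(80,150)),("side",(170,80))):
    a=read_camera(n);o.append(cv2.resize(a[y:y+110,x:x+110],(390,390),interpolation=2))
cv2.imwrite("pics/c6.png",np.hstack(o))
E
```

```text
wrist_force: [0.3, 0.2, 0.7]
TCP box mm [-24.4  70.3] z 0.0618073229377498 tool y ang 69.73867051076654 box y ang 69.75273359510001 [ 0.001 -0.    -1.   ] [0.29647418 0.17046958 0.65816546] -0.002092060503604908 11.2833
```

View pics/c6.png

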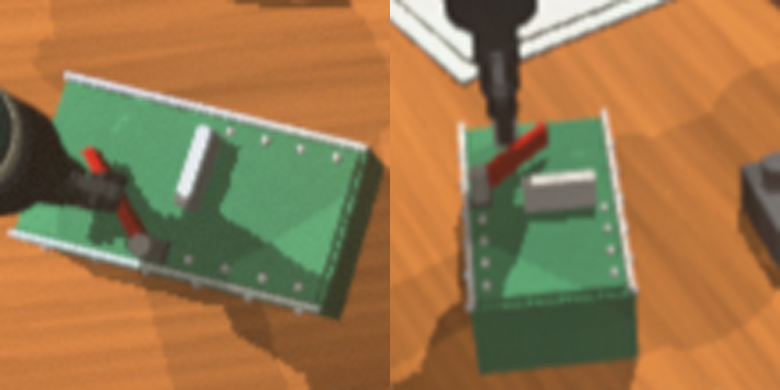

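The bar is following: it now points from (145,245) to (90,155) in the top crop, a bit over half its swing, with the fingers behind it. Completing the arc.

```bash
python3 -m crank '[[[-0.7,-0.4,0,0,0,0],[-0.7,-0.5,0,0,0,0],[-0.7,-0.5,0,0,0,0],[-0.5,-0.6,0,0,0,0],[-0.4,-0.6,0,0,0,0],[-0.2,-0.5,0,0,0,0],[0,0,0,0,0,0]]]'|grep wrist; python3 g.py|tail -1; python3 -m crank '[[[-0.1,-0.2,0,0,0,0],[0,-0.2,0,0,0,0],[0,0,0,0,0,0]]]'|grep wrist; python3 g.py|tail -1
```

```text
wrist_force: [-0.1, -0.6, 0.1]
TCP box mm [ 7.  38.3] z 0.06190995093662077 tool y ang 69.72617688790979 box y ang 69.75273359510001 [ 0.001 -0.001 -1.   ] [-0.11638708 -0.60768205  0.10654046] 0.0031222921115841573 11.9667
wrist_force: [0.6, -0.6, 0.3]
TCP box mm [ 7.3 35.4] z 0.061887863643061036 tool y ang 69.78880552609102 box y ang 69.75273359510001 [ 0.001 -0.    -1.   ] [ 0.62731479 -0.64492468  0.2504551 ] -0.0005917258762755036 12.2167
```

```bash
python3 -m crank '[[[0,-0.2,0,0,0,0],[0,-0.2,0,0,0,0],[0,0,0,0,0,0]]]'|grep wrist; python3 g.py|tail -1; python3 -m crank '[[[0,-0.2,0,0,0,0],[0,-0.1,0,0,0,0],[0,0,0,0,0,0],[0,0,0,0,0,0]]]'|grep wrist; python3 g.py|tail -1
```

```text
wrist_force: [3.0, 5.4, -0.7]
TCP box mm [ 7.3 33.5] z 0.06225175040190249 tool y ang 69.77144974061677 box y ang 69.75273359510001 [ 0.003  0.003 -1.   ] [ 2.95742022  5.37103638 -0.6910222 ] -0.0047600301459267535 12.4667
wrist_force: [3.0, 11.3, -3.4]
TCP box mm [ 7.4 33.1] z 0.0627760390875319 tool y ang 69.7693244831954 box y ang 69.75273359510001 [ 0.005  0.007 -1.   ] [ 2.98109792 11.2908679  -3.39017628] -0.0031332833575326803 12.8
```

The bar is at its stop: the position is as predicted and the force is 11 N. Now I'll back off, retreat and check.

```bash
python3 -m crank '[[[0,0.8,0,0,0,0],[0,1.2,0,0,0,0],[0,1,0,0,0,0],[0,0,-3,0,0,0],[0,0,-3,0,0,0],[0,0,-3,0,0,0],[0,2,-2,0,0,0],[0,3,0,0,0,0]]]'|grep wrist; python3 -m crank '[[[0,3,0,0,0,0],[0,3,0,0,0,0],[0,2,0,0,0,0],[0,0,0,0,0,0],[0,0,0,0,0,0],[0,0,0,0,0,0]]]'|grep wrist; python3 - <<'E'
from h import *
o=[]
for n,(x,y) in(("top",(80,150)),("side",(170,80))):
    a=read_camera(n);o.append(cv2.resize(a[y:y+110,x:x+110],(390,390),interpolation=2))
    d=cv2.absdiff(a,cv2.imread(f"pics/{n}0.png")).max(2)
    for nm,r in (("grey",(228,160,110,80)),("dolly",(130,120,48,32)),("rivet",(186,260,20,20)),("pliers",(240,105,78,40))) if n=="top" else ():
        print(nm,(d[r[1]:r[1]+r[3],r[0]:r[0]+r[2]]>50).sum())
cv2.imwrite("pics/c7.png",np.hstack(o))
E
python3 g.py|tail -1
```

```text
wrist_force: [1.0, 1.1, 1.4]
wrist_force: [0.2, 0.3, 0.5]
grey 0
dolly 0
rivet 0
pliers 0
TCP box mm [  6.9 187.5] z 0.17151497161289816 tool y ang 69.75067531953269 box y ang 69.75273359510001 [-0.001 -0.001 -1.   ] [ 0.29638815 -0.18206069 -0.35231054] 0.0027526943574133402 14.0667
```

View pics/c7.png

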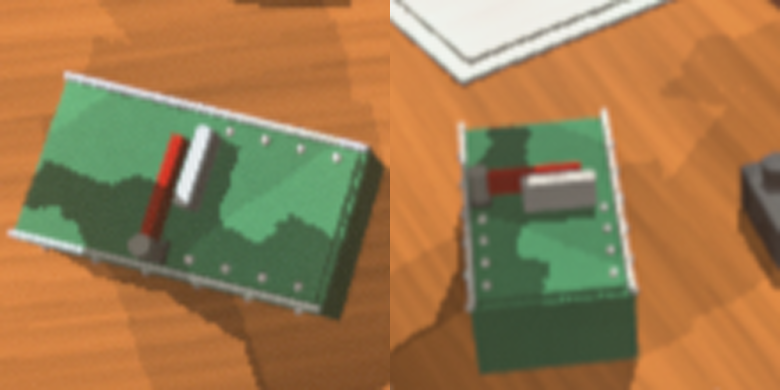

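The bar now lies parallel to the lip, close behind it (pivot at (140,245), tip at (180,135) in the top crop). The cover is shut, the arm is clear, and the grey box and tools show no change in the picture.

```bash
python3 -c "from workcell import *; print(finish_job())"
```

```text
the job is handed in; nothing more can be done
None
```

The green cover is pushed shut and its red latch bar is across behind the lip. Both went to their stops by pushing only, the grey box and loose tools showed no change in the last top view, and the job is handed in (no verdict was returned).

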